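Fit the tall hub sleeve on the spool stand

TASK

A big filament spool is to go on the spool stand next, so fit the taller of the two grey hub sleeves over the stand's upright spigot, flange down, and lower it until its flange sits fully home on the steel disc at the spigot's foot. Lower it with the gripper all the way, do not let it drop down the spigot, and leave the short sleeve standing where it is.

Things in the scene. Friction and masses are not known exactly. Their poses are not given: they have to be found in the camera images.
- tall_sleeve_mid (a point): Centre (on the axis, half-way up) of the tall hub sleeve: a loose grey plastic tube, open at both ends, standing upright on its flange on the table. 75 mm tall, tube 46 mm outside and 38 mm bore (wall 4 mm), with a thin flange at its lower end 60 mm across and 5 mm thick. Its lower end is 37.5 mm below this point. About 70 g. z is its axis, up; it is round, so its yaw does not matter. It is best gripped across the outside of the tube, anywhere above the flange.
- short_sleeve_mid (a point): Centre (on the axis, half-way up) of the short hub sleeve: the same grey plastic, diameters and flange, but only 35 mm tall, standing upright on the table; its lower end is 17.5 mm below this point. Not wanted: leave it where it is.
- spigot_foot (a point): Point on the axis of the spool stand's spigot, on top of the steel disc (70 mm across, 16 mm above the table) on which the sleeve's flange must rest. The spigot is a fixed, upright aluminium post, 24 mm across, standing 55 mm up from this point, its top 14 mm tapering to a nose 10 mm across. The stand is a fixed plywood plate 170 x 100 x 12 mm; z is up, x points along the plate towards a low black guide block (38 mm above the table) centred 100 mm from the spigot.
Not all that is in view belongs to the job. What is shaped like the part that bears short_sleeve_mid but pink is not meant.

How it is judged:
By the outcome, as a careful person would: the job done as asked, in the order asked, and still so for the second after the job is handed in, with the robot touching nothing.
It also fails if it takes over 42 s, if anything falls off the work surface, if the arm or the gripper's body presses on something with over 40 N, if the wrist force passes 120 N, or if a joint passes its speed limit or range.

ROBOT

A 6-joint arm with a two-finger parallel gripper is mounted at the origin on the work surface. World frame = base frame: x ahead of the robot, y to its left, z up, the work surface at z = 0. Lengths are in m, angles in rad, forces in N, time in s.
With the tool pointing down it reaches from about 0.35 to 0.875 m from the base axis. Payload 15.5 kg.
Tool frame: the origin (TCP) lies at the very end of the fingers, on their centre line; the grasp point (between the pads) lies 19 mm behind it; z points along the fingers, y is the line along which they close (so a half turn about z gives the same grasp; the last joint's range is limited). The gripper opens to 85 mm and grips with 20 to 120 N. Pads are 22 mm wide; open, the fingers measure 114 mm over their backs; the gripper's body (76 mm by 85 mm) begins 54 mm behind the grasp point. The pads swing forward as they close: fully open they stand 13 mm farther back than shut.
Start: joints at [-1.262, 0.494, 1.345, -0, 1.302, -0.096], TCP at [0.246, -0.574, 0.231] pointing down, gripper open.
Joint ranges: [-2.91, 2.91], [-0.82, 2.16], [0.22, 2.67], [-1.22, 4.37], [0.12, 2.79], [-3.08, 3.08]. Speed limits (rad/s): [1.89, 1.89, 2.57, 3.01, 3.01, 3.01].

INTERFACE

Orientations are given as a 3x3 rotation matrix whose columns are the frame's x, y, z axes.
In Python, from workcell import * gives the robot as it stands. The module is installed in compiled form; this text tells all that it offers.
- The arm moves only by the tool move_arm, never from a script. Its argument "deltas" is a list of rows, each a list of 3 entries, a list of its own where there are three numbers: the turn, a rotation vector about the tool's x, y, z in units of 5 degrees (1.0 is 5 degrees), then the shift along the tool's x, y, z in units of 25 mm (1.0 is 25 mm), then the closure, from -1 (fully open) to 1 (shut), so that 0 is half open. In form: [[[wx, wy, wz], [tx, ty, tz], fingers], ...]. A call has 1 to 12 rows; each row is the pose to reach, as a shift and turn from the pose commanded when the call began, along the tool's axes at that moment; what a row does not reach only later rows make up. A row lasts 1/8 s, in which the tool goes at most 62.5 mm and 10.7 degrees, less where a joint would pass 70% of its speed; a pose out of reach is approached as far as the arm can. A call with a gripper value outside its range is refused whole. The fingers move at their own pace and stop on an object; "force" is the grip in N (left out, the last holds). Time passes only in rows, so rows that repeat a pose let the fingers close. It gives the time, the measured TCP pose, the force, the opening and the grip force at its end, in the units of the state.
- sense(): the state, without advancing time (a new reading comes with each control period).
- capture(name): name is "scene" or "top"; returns a dict with "pixels" (400x640x3 uint8, blue, green, red), "fovy" (degrees; the focal length in pixels is half the picture's height over the tangent of half this angle, whatever the lens; pixels are square), "cx", "cy" (the principal point, pixels), "dist" ([k1, k2, p1, p2, k3] as OpenCV has them; the pictures are not rectified), "camera_from_world" (4x4, takes a point from world to camera coordinates). Camera axes: x right, y down, z forward; pixel columns grow to the right and rows downward; lengths in m; the calibration is good to about 2 mm. A picture is of the moment at which its call begins. There is no depth.
- hand_in(): hands the job in; it is judged then, once.
Trained networks look in the newest picture that a camera, given by its name, has taken for a name from the list of things; names that differ only in an ending like _2 or _b are one class to them, and where a whole thing is asked for, a point or a joint stands for the part that bears it (a point fixed in the world has none). Each returns a list of dicts, best first, with "score" (0 to 1); they miss things now and then, are a little off and sometimes report something else, mostly with a low value. They report only what shows in the picture. A call takes as long as a camera call. They do not tell look-alikes from the thing itself.
- find_in(thing, camera): "xy" ([column, row] in pixels, amid what is visible of it).
- landmark_of(thing, camera): "xy" ([column, row] in pixels: a listed point, or the origin of a listed thing).
The state is a dict: "time": time; "joint_positions": joint angles; "joint_velocities": joint speeds; "effort": joint torques, N m; "position": TCP position; "tcp_rot": TCP orientation; "ft_force": force on the tool from outside, world axes, zero at the start; "wrist_torque": the same for the moment, N m; "grip_width": finger opening in m; "finger_force": force on a finger pad.
Only numpy, scipy, OpenCV 4.12 (cv2) and the standard library are available. Lean on these libraries where they do the work, as an engineer would, in place of code of your own. Each camera call takes 0.05 s, during which the arm holds its last target. There are 200 camera calls.

## Working session

There is one attempt and no reset: what is moved stays moved. The work goes in short steps, Python scripts to look and compute and a tool call to move; the robot and the scene stay as the last step left them, time stands still between calls to the robot, and variables do not carry over. Pictures are saved under pics/ and viewed, at most 10 in all, crops included, and the job is handed in when it is done.

Besides the shell and the picture viewer there is one more tool, called as name(argument=value, ...), one argument or row to a line, values as JSON. move_arm: Moves the arm, as the interface text tells. Its arguments: {"type":"object","properties":{"deltas":{"type":"array","items":{"type":"array"}},"force":{"type":"number"}},"required":["deltas"]}

```bash
mkdir -p pics; cat > h.py <<'E'
from workcell import *
import numpy as np, cv2
def look(n,fn=None):
    c=capture(n)
    if fn: cv2.imwrite('pics/'+fn,c['pixels'])
    f=200/np.tan(np.radians(c['fovy'])/2)
    c['K']=np.array([[f,0,c['cx']],[0,f,c['cy']],[0,0,1.]]);c['d']=np.array(c['dist'],float)
    c['T']=np.array(c['camera_from_world']);return c
def ray(c,xy):
    u=cv2.undistortPoints(np.array([[xy]],float),c['K'],c['d'])[0,0]
    R=c['T'][:3,:3];t=c['T'][:3,3];return -R.T@t,R.T@np.array([u[0],u[1],1])
def atz(c,xy,z):
    o,d=ray(c,xy);return o+d*(z-o[2])/d[2]
def proj(c,P):
    return cv2.projectPoints(np.array(P,float).reshape(-1,3),cv2.Rodrigues(c['T'][:3,:3])[0],c['T'][:3,3],c['K'],c['d'])[0][:,0]
def tri(r):
    A=sum(np.eye(3)-np.outer(d,d)/(d@d) for o,d in r);b=sum((np.eye(3)-np.outer(d,d)/(d@d))@o for o,d in r)
    return np.linalg.solve(A,b)
E
python3 - <<'E'
from h import *
np.set_printoptions(precision=4,suppress=True)
Z=dict(tall_sleeve_mid=.0375,short_sleeve_mid=.0175,spigot_foot=.016)
for n in('scene','top'):
    c=look(n,n+'1.png');print(n,-c['T'][:3,:3].T@c['T'][:3,3])
    for k,z in Z.items():
        for r in landmark_of(k,n)[:4]: print(k,round(r['score'],2),np.round(r['xy'],1),atz(c,r['xy'],z))
s=sense();print(s['tcp_rot'],s['position'],s['time'],s['grip_width'])
E
```

```text
scene [ 0.9942 -0.2561  0.7744]
tall_sleeve_mid 0.86 [185.6 261.9] [ 0.5265 -0.2812  0.0375]
short_sleeve_mid 0.62 [426.6 148. ] [0.5694 0.373  0.0175]
spigot_foot 0.75 [280.2 227.8] [ 0.5568 -0.0682  0.016 ]
top [0.4796 0.026  1.0246]
tall_sleeve_mid 0.94 [442.  207.3] [ 0.5231 -0.2811  0.0375]
short_sleeve_mid 0.75 [214.4 185.7] [0.5797 0.2728 0.0175]
short_sleeve_mid 0.65 [178.7 192. ] [0.5645 0.3601 0.0175]
short_sleeve_mid 0.63 [255.8 162.1] [0.6378 0.1713 0.0175]
spigot_foot 0.61 [346.8 198.3] [ 0.5473 -0.0529  0.016 ]
[[ 0.9192  0.3939 -0.    ]
 [ 0.3939 -0.9192  0.0002]
 [ 0.     -0.0002 -1.    ]] [ 0.2461 -0.5744  0.2312] 0.4 0.08533478975768063
```

View pics/scene1.png

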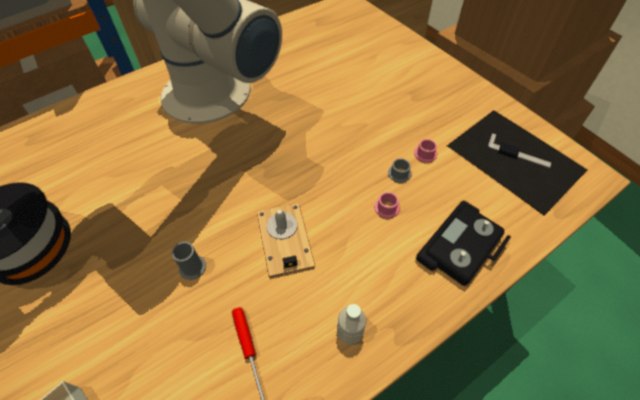

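View pics/top1.png

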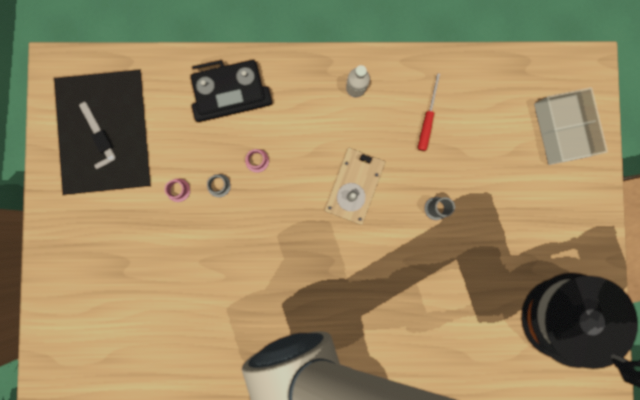

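The tall sleeve is at scene (187,261) and top (440,207). The grey short sleeve is at scene (400,170) and top (218,185), between two pink look-alikes. The stand's disc is at scene (281,226) and top (351,197). The networks disagree by about 15 mm on the foot, so I'll refine it with model overlays.

```bash
cat > ov.py <<'E'
from h import *
def ring(c,x,y,z,r):
    a=np.linspace(0,2*np.pi,73);return proj(c,np.c_[x+r*np.cos(a),y+r*np.sin(a),0*a+z])
def over(c,rings,ctr,w=48,S=8):
    x0,y0=np.int32(ctr)-[w//2,w//2]
    im=cv2.resize(c['pixels'][y0:y0+w,x0:x0+w],None,fx=S,fy=S,interpolation=cv2.INTER_CUBIC)
    for k,r in enumerate(rings):
        cv2.polylines(im,[np.int32((r-[x0,y0]+.5)*S)],True,[(0,0,255),(0,255,0),(255,0,255)][k%3],1)
    return im
E
python3 - <<'E'
from ov import *
np.set_printoptions(precision=4,suppress=True)
A={n:look(n) for n in('scene','top')}
for n,c in A.items(): print(n,'tcp px',proj(c,sense()['position']))
print(atz(A['top'],(351,197),.016),atz(A['scene'],(281,227),.016))
st=(atz(A['top'],(351,197),.016)+atz(A['scene'],(281,227),.016))[:2]/2
sl=(.5245,-.281)
rows=[]
for n,c in A.items():
    R=[ring(c,*st,.016,.035),ring(c,*st,.071,.005),ring(c,*st,.057,.012)]
    Q=[ring(c,*sl,.005,.03),ring(c,*sl,.075,.023),ring(c,*sl,.075,.019)]
    rows.append(np.hstack([over(c,R,R[0].mean(0),w=48,S=6),over(c,Q,Q[1].mean(0),w=48,S=6)]))
cv2.imwrite('pics/ov1.png',np.vstack(rows))
E
```

```text
scene tcp px [[-39.0932 183.482 ]]
top tcp px [[630.5845 347.2294]]
[ 0.5505 -0.0633  0.016 ] [ 0.556  -0.0656  0.016 ]
```

View pics/ov1.png

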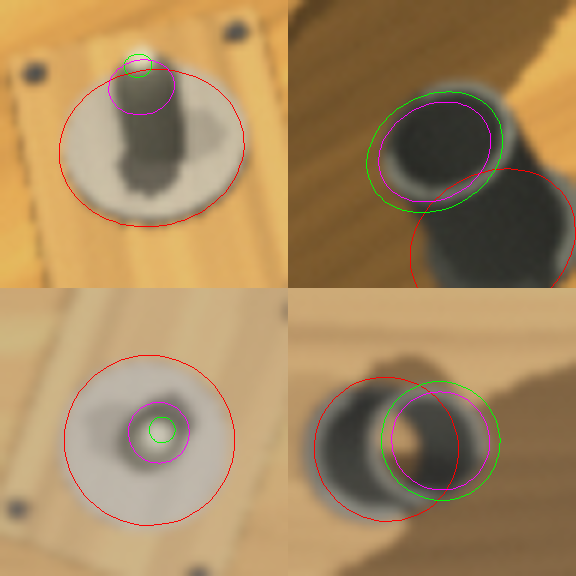

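Stand estimate fits within about 2 mm. The sleeve should shift by about (-4,+4) mm, giving (0.521,-0.277). I'll rise first to clear the spool-like object by the gripper, then traverse.

move_arm(
  deltas=[
    [[0, 0, 0], [0, 0, -2], -1],
    [[0, 0, 0], [1.5, -0.6, -3], -1],
    [[0, 0, 0], [3.7, -1.6, -3], -1],
    [[0, 0, 0], [6, -2.6, -3], -1],
    [[0, 0, 0], [8.2, -3.6, -3], -1],
    [[0, 0, 0], [10.4, -4.6, -2], -1],
    [[0, 0, 0], [12.6, -5.6, 0], -1],
    [[0, 0, 0], [14.2, -6.3, 2], -1],
    [[0, 0, 0], [14.8, -6.6, 4], -1],
    [[0, 0, 0], [14.8, -6.6, 4], -1],
    [[0, 0, 0], [14.8, -6.6, 4], -1],
  ],
)

```text
time: 1.88
position: [0.5213, -0.2774, 0.1316]
tcp_rot: [[0.919, 0.394, -0.0], [0.394, -0.919, 0.0], [-0.0, -0.0, -1.0]]
ft_force: [-0.4, -0.5, 0.4]
grip_width: 0.0853
finger_force: 0.0
```

```bash
python3 - <<'E'
from ov import *
A={n:look(n) for n in('scene','top')}
st=(.5525,-.0632); sl=(.5205,-.2768);s=sense();print(s['position'],s['time'],s['ft_force'])
rows=[]
for n,c in A.items():
    R=[ring(c,*st,.016,.035),ring(c,*st,.071,.005),ring(c,*st,.057,.012)]
    Q=[ring(c,*sl,.005,.03),ring(c,*sl,.075,.023),ring(c,*sl,.075,.019)]
    rows.append(np.hstack([over(c,R,R[0].mean(0),w=48,S=6),over(c,Q,Q[1].mean(0),w=70,S=6)[:288]]))
cv2.imwrite('pics/ov2.png',np.vstack(rows))
E
```

```text
[ 0.52165729 -0.27849235  0.13309483] 1.975 [-0.7357945   0.35828689  0.14943155]
```

View pics/ov2.png

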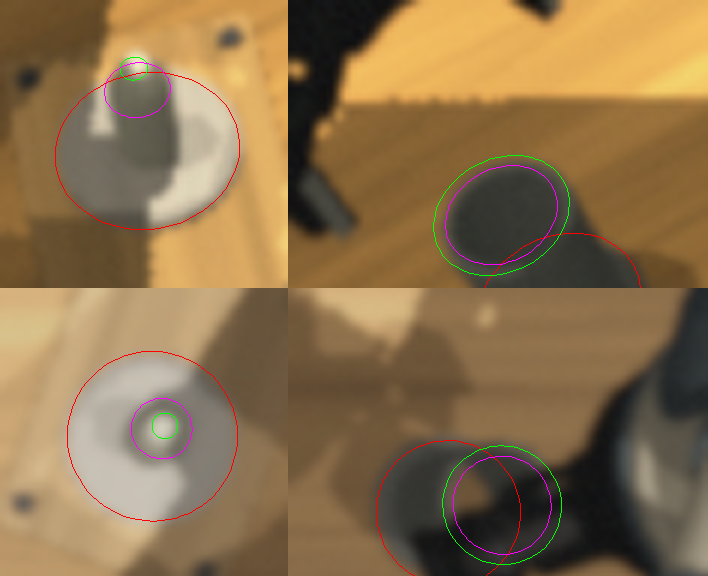

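The sleeve overlay now matches in the scene view and is about 1 px left in top. That's well inside the finger clearance, so I'll descend and grip.

move_arm(
  deltas=[
    [[0, 0, 0], [0, -0.05, 1], -1],
    [[0, 0, 0], [0, -0.05, 2], -1],
    [[0, 0, 0], [0, -0.05, 3], -1],
    [[0, 0, 0], [0, -0.05, 3.8], -1],
    [[0, 0, 0], [0, -0.05, 3.8], -1],
    [[0, 0, 0], [0, -0.05, 3.8], 1],
    [[0, 0, 0], [0, -0.05, 3.8], 1],
    [[0, 0, 0], [0, -0.05, 3.8], 1],
    [[0, 0, 0], [0, -0.05, 3.8], 1],
    [[0, 0, 0], [0, -0.05, 3.8], 1],
    [[0, 0, 0], [0, -0.05, 3.8], 1],
    [[0, 0, 0], [0, -0.05, 3.8], 1],
  ],
  force=40,
)

```text
time: 3.48
position: [0.5214, -0.2765, 0.0376]
tcp_rot: [[0.919, 0.394, 0.002], [0.394, -0.919, -0.001], [0.001, 0.002, -1.0]]
ft_force: [-1.7, -1.3, 12.2]
grip_width: 0.0449
finger_force: 39.1
```

Width 45 mm matches the tube. Lifting 100 mm and traversing to above the stand.

move_arm(
  deltas=[
    [[0, 0, 0], [0, 0, -1.3], 1],
    [[0, 0, 0], [0, 0, -2.8], 1],
    [[0, 0, 0], [0, 0, -4], 1],
    [[0, 0, 0], [0.6, -1, -4], 1],
    [[0, 0, 0], [1.5, -2.5, -4], 1],
    [[0, 0, 0], [2.5, -4, -4], 1],
    [[0, 0, 0], [3.4, -5.5, -4], 1],
    [[0, 0, 0], [4.2, -6.8, -4], 1],
    [[0, 0, 0], [4.5, -7.35, -4], 1],
    [[0, 0, 0], [4.5, -7.35, -4], 1],
    [[0, 0, 0], [4.5, -7.35, -4], 1],
  ],
)

```text
time: 4.85
position: [0.5518, -0.0637, 0.1364]
tcp_rot: [[0.919, 0.393, 0.0], [0.393, -0.919, -0.0], [0.0, 0.0, -1.0]]
ft_force: [-0.3, -0.9, -0.5]
grip_width: 0.0447
finger_force: 41.3
```

```bash
python3 - <<'E'
from ov import *
A={n:look(n) for n in('scene','top')}
st=(.5525,-.0632);s=sense();p=s['position'];print(p,s['time'],s['ft_force'],s['grip_width'])
b=p[2]-.0376
rows=[]
for n,c in A.items():
    Q=[ring(c,*st,b,.03),ring(c,*st,b+.075,.023),ring(c,*st,.016,.035)]
    rows.append(over(c,Q,(Q[0].mean(0)+Q[1].mean(0))/2,w=66,S=6))
cv2.imwrite('pics/ov3.png',np.hstack(rows))
E
```

```text
[ 0.55176268 -0.0637835   0.13630172] 4.95 [-0.43863064 -0.62087885 -1.75714636] 0.04446792446073458
```

View pics/ov3.png

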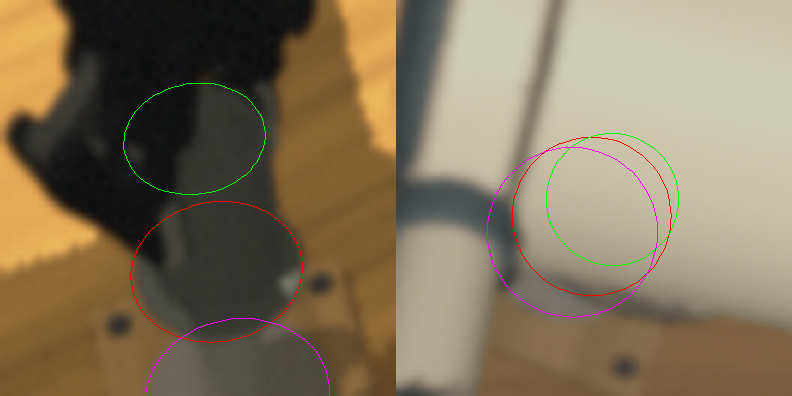

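Sleeve outline matches the model over the spigot within about 1 px in the scene view (flange centre at crop (216,270)). The arm hides the stand in top. Lowering in steps, watching force.

move_arm(
  deltas=[
    [[0, 0, 0], [0, 0, 0.4], 1],
    [[0, 0, 0], [0, 0, 0.8], 1],
    [[0, 0, 0], [0, 0, 1.2], 1],
    [[0, 0, 0], [0, 0, 1.6], 1],
    [[0, 0, 0], [0, 0, 2], 1],
    [[0, 0, 0], [0, 0, 2.4], 1],
    [[0, 0, 0], [0, 0, 2.7], 1],
    [[0, 0, 0], [0, 0, 2.9], 1],
    [[0, 0, 0], [0, 0, 2.9], 1],
    [[0, 0, 0], [0, 0, 2.9], 1],
  ],
)

```text
time: 6.2
position: [0.552, -0.0628, 0.064]
tcp_rot: [[0.919, 0.394, 0.0], [0.394, -0.919, -0.0], [0.0, 0.0, -1.0]]
ft_force: [1.0, -0.1, -1.3]
grip_width: 0.0449
finger_force: 41.3
```

No contact, so it's on the spigot. About 11 mm remain.

move_arm(
  deltas=[
    [[0, 0, 0], [0, 0, 0.15], 1],
    [[0, 0, 0], [0, 0, 0.25], 1],
    [[0, 0, 0], [0, 0, 0.33], 1],
    [[0, 0, 0], [0, 0, 0.39], 1],
    [[0, 0, 0], [0, 0, 0.42], 1],
    [[0, 0, 0], [0, 0, 0.42], 1],
    [[0, 0, 0], [0, 0, 0.42], 1],
  ],
)

```text
time: 7.08
position: [0.5518, -0.0628, 0.0536]
tcp_rot: [[0.919, 0.394, 0.0], [0.394, -0.919, -0.0], [0.0, 0.0, -1.0]]
ft_force: [-1.9, 0.1, 6.2]
grip_width: 0.0446
finger_force: 41.9
```

Force is beginning to rise at the expected height. Pressing a little further to confirm it's seated.

move_arm(
  deltas=[
    [[0, 0, 0], [0, 0, 0.03], 1],
    [[0, 0, 0], [0, 0, 0.06], 1],
    [[0, 0, 0], [0, 0, 0.06], 1],
    [[0, 0, 0], [0, 0, 0.06], 1],
  ],
)

```text
time: 7.58
position: [0.5519, -0.0628, 0.0535]
tcp_rot: [[0.919, 0.394, 0.001], [0.394, -0.919, -0.0], [0.001, 0.001, -1.0]]
ft_force: [-10.2, 1.3, 35.7]
grip_width: 0.0449
finger_force: 44.6
```

It's firmly seated: force rose and the TCP stopped at 0.0535. I'll unload, open, and rise.

move_arm(
  deltas=[
    [[0, 0, 0], [0, 0, -0.05], 1],
    [[0, 0, 0], [0, 0, -0.05], 1],
    [[0, 0, 0], [0, 0, -0.05], -1],
    [[0, 0, 0], [0, 0, -0.05], -1],
    [[0, 0, 0], [0, 0, -0.05], -1],
    [[0, 0, 0], [0, 0, -0.05], -1],
    [[0, 0, 0], [0, 0, -0.05], -1],
    [[0, 0, 0], [0, 0, -0.05], -1],
    [[0, 0, 0], [0, 0, -1], -1],
    [[0, 0, 0], [0, 0, -2.5], -1],
    [[0, 0, 0], [0, 0, -4.5], -1],
    [[0, 0, 0], [0, 0, -6], -1],
  ],
)

```text
time: 9.07
position: [0.552, -0.0628, 0.2038]
tcp_rot: [[0.919, 0.394, 0.001], [0.394, -0.919, -0.0], [0.001, 0.001, -1.0]]
ft_force: [0.5, -0.8, -0.7]
grip_width: 0.0851
finger_force: 0.0
```

move_arm(
  deltas=[
    [[0, 0, 0], [-1.5, 1.5, 0], -1],
    [[0, 0, 0], [-3, 3, 0], -1],
    [[0, 0, 0], [-4, 5, 0], -1],
    [[0, 0, 0], [-4, 7, 0], -1],
    [[0, 0, 0], [-4, 8, 0], -1],
    [[0, 0, 0], [-4, 8, 0], -1],
  ],
)

```text
time: 9.82
position: [0.5389, -0.2874, 0.2014]
tcp_rot: [[0.92, 0.392, 0.0], [0.392, -0.92, -0.0], [0.0, 0.0, -1.0]]
ft_force: [0.1, 0.5, 0.1]
grip_width: 0.0853
finger_force: 0.0
```

```bash
python3 - <<'E'
from ov import *
A={n:look(n) for n in('scene','top')}
st=(.5525,-.0632);s=sense();print(s['position'],s['time'],s['ft_force'],s['grip_width'])
rows=[]
for n,c in A.items():
    Q=[ring(c,*st,.021,.03),ring(c,*st,.091,.023),ring(c,*st,.016,.035)]
    rows.append(over(c,Q,(Q[0].mean(0)+Q[1].mean(0))/2,w=66,S=6))
cv2.imwrite('pics/ov4.png',np.hstack(rows))
E
```

```text
[ 0.53826838 -0.28545553  0.20153411] 9.925 [0.14742123 1.00933075 0.27978064] 0.08518653659203045
```

View pics/ov4.png

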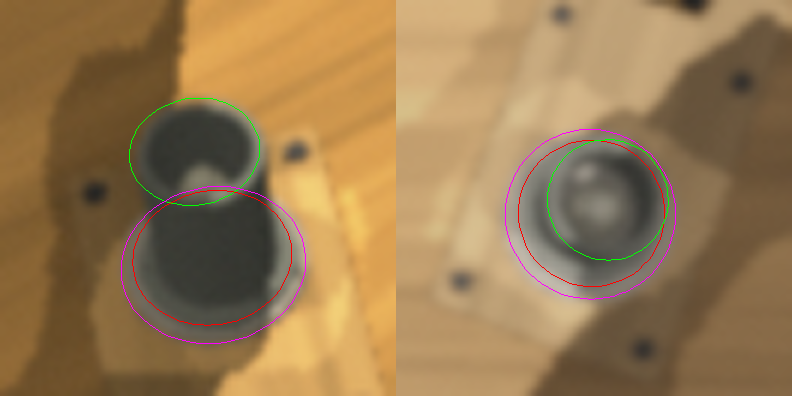

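The sleeve stands upright with its flange flat on the disc (rim at crop (200,150), flange at (213,258)). The spigot shows inside the bore, and the gripper is clear.

```bash
python3 -c "
from workcell import *
print(hand_in())"
```

```text
the job is handed in; nothing more can be done
None
```

The tall sleeve is seated flange-down on the steel disc over the spigot, lowered with the gripper all the way; I left the short sleeve alone, and the job was handed in at about 10 s.

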